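# Push the offcut through the width gauge

## Task

Check the loose wooden block in the width gauge: with the fingertips, push it along the bench, lengthwise, right through the gap between the two wooden cheeks and on until its front end sits squarely against the end stop. Only push it, flat on the bench: do not pick it up, lift it or tip it. Leave the other things where they are, and finish with the fingers clear.

Things in the scene. Friction and masses are not known exactly. Their poses are not given: they have to be found in the camera images.
- gauge: width gauge of light wood, fixed to the bench. Origin: on the bench top in the middle of the gap; +y is the feed direction (roughly world +y, robot's left), x across the gap, z up. Two cheeks, each 30 mm wide (x), 60 long (y -30 to +30), 34 high, leave a straight gap 70 mm wide (inner faces at x = -35 and +35 mm); each entry end (y = -30) is a half-round nose, radius 15 mm.
- end_stop (a point): middle of the end stop's face towards the gap, 15 mm above the bench, at x = 0, y = +200 mm of the gauge and turned like it. The stop is a light wood bar 110 mm wide (x), 25 thick, 30 high, fixed; between cheeks and stop is only bare bench.
- wood_block: plain brown wood offcut, loose, 64 mm wide (x), 150 long (y), 38 high (z), about 0.16 kg (varies). Origin: centre of its underside. It starts flat on the bench on the entry side (-y) of the gauge, off its centre line and askew, one end towards the gap. It slides with ordinary friction. Against the stop its origin is at y = +125 mm of the gauge.
- jar_screws: bystander: clear jar with a tan lid, 66 mm across, 96 mm high, loose, beyond the gauge; origin at the centre of its underside
- tape_masking: bystander: tan roll of tape lying flat, 84 mm across, 24 mm high, loose; origin at the centre of its underside
- nail_box: bystander: small carton 61 x 110 x 44 mm, loose; origin at the centre of its underside
- tape_measure: bystander: tape measure standing on edge, 34 x 73 x 68 mm high, loose; origin at the centre of its underside
- screwdriver: bystander: screwdriver lying flat, 197 mm long, 26 mm thick, loose, at the far side; origin under its middle
Not all that is in view belongs to the job. Leave any green or pink look-alike of the wood_block alone.

How it is judged (in metres and radians):
On the way, in this order (a step that is already met when the one before it is completed fails the run):
1. the block, flat on the bench, is in the gap between the two cheeks (y of wood_block in the frame of gauge between -0.04 and 0.04 m and x of wood_block in the frame of gauge between -0.008 and 0.008 m and height (world z) of wood_block below 0.006 m), for 0.05 s.
2. the block is out on the far side of the gap, against the end stop (y of wood_block in the frame of gauge above 0.119 m), for 0.1 s.
At the end, for the whole second after the job is handed in: the block lies flat and still beyond the gap, its front end within 6 mm of the end stop, square to it within 5 degrees and within 20 mm of the gauge's centre line (y of wood_block in the frame of gauge between 0.119 and 0.13 m and x of wood_block in the frame of gauge between -0.02 and 0.02 m and angle between the y axis of wood_block and the y axis of gauge, either way round below 0.09 rad and height (world z) of wood_block below 0.004 m and angle between wood_block's own z axis and vertical below 0.05 rad and linear speed of wood_block below 0.01 m/s); the robot touches nothing.
It fails at once if the block is lifted off the bench by more than 10 mm or tipped by more than 9 degrees (height (world z) of wood_block above 0.01 m or angle between wood_block's own z axis and vertical above 0.157 rad).
It fails at once if one of the other loose things is moved by more than 20 mm (distance of any of jar_screws, tape_masking, nail_box, tape_measure, screwdriver from where it was at the start of the episode above 0.02 m).
It also fails if it takes over 58 s, if anything falls off the work surface, if the arm or the gripper's body presses on something with over 40 N, if the wrist force passes 120 N, or if a joint passes its speed limit or range.

## Robot

A 7-joint arm with a two-finger parallel gripper is mounted at the origin on a cart in front of the work surface, level with it; the furniture and walls round the work are solid. World frame = base frame: x ahead of the robot, y to its left, z up, the work surface at z = 0. Lengths are in m, angles in degrees, forces in N, time in s.
With the tool pointing down it reaches from about 0.35 to 0.775 m from the base axis. Payload 3.1 kg.
Tool frame: the origin (TCP) lies on the centre line of the jaws, within the pads' length; the fingertips stand 17 mm ahead of it and the grasp point (between the pads) lies 2 mm behind it (robot.tip_reach is the distance from the TCP to the fingertips, in m); z points along the fingers, y is the line along which they close (so a half turn about z gives the same grasp; the last joint's range is limited). The gripper opens to 85 mm and grips with 20 to 120 N. Pads are 22 mm wide; open, the fingers measure 114 mm over their backs; the gripper's body (76 mm by 85 mm) begins 54 mm behind the grasp point. The pads swing forward as they close: fully open they stand 13 mm farther back than shut.
Start: joints at [67.97, 17.813, 0.802, 86.603, -0.252, 75.585, -1.558], TCP at [0.185, -0.518, 0.248] pointing down, gripper open.
Joint ranges: [-154.91, 154.91], [-16.99, 109.72], [-72.82, 74.43], [7.12, 147.25], [-82.49, 262.49], [11.32, 116.49], [-174.64, 174.64]. Speed limits (degrees/s): [159.86, 159.86, 180, 180, 180, 180, 180].

## Interface

Orientations are given as [roll, pitch, yaw] about the fixed x, y, z axes, in that order (R = Rz(yaw) Ry(pitch) Rx(roll)).
In Python, from station import robot, fingers, vision, workorder, recognise gives the robot as it stands. Calls block until the motion is done:
- robot.move_to(position, orientation): joint-space move of the TCP to a pose.
- robot.line_to(position, orientation=None, velocity=0.15, f_stop=None): straight line of the TCP; orientation=None keeps the orientation; velocity is the mean speed in m/s. With f_stop (N) it stops when the force on the tool has changed by that much, and returns True; else False.
- robot.move_j(angles): joint-space move.
- fingers.gripper_to(opening, force=None): opening from 0.0 (shut) to 1.0 (fully open); force is the grip in N (None keeps the last); returns when the fingers have stopped.
- robot.pause(seconds).
- robot.inverse_kinematics(position, orientation): joint angles nearest the present ones, or None.
- vision.grab_frame(name): name is "scene" or "top"; returns the picture (420x560x3 uint8, red, green, blue); there is no depth.
- vision.calibration(name): a dict with "mtx" (3x3 intrinsics, pixels), "k1" (the pictures are not rectified: a ray, as slopes to the right and down, at radius r is drawn at 1 + k1 r^2 times it, then the intrinsics apply), "extrinsics" (4x4, takes a point from world to camera coordinates). Camera axes: x right, y up, looking along -z (the intrinsics and any distortion apply to the point x, -y, -z); pixel columns grow to the right and rows downward; lengths in m; the calibration is good to about 2 mm. A picture is of the moment at which its call begins. calibration takes no time and is no camera call.
A pose or a line that the arm cannot do raises robot.PlanningError and nothing moves.
- workorder.close_job(): hands the job in; it is judged then, once.
Trained networks look in the newest picture that a camera, given by its name, has taken for a name from the list of things; names that differ only in an ending like _2 or _b are one class to them, and where a whole thing is asked for, a point or a joint stands for the part that bears it (a point fixed in the world has none). Each returns a list of dicts, best first, with "p" (0 to 1); they miss things now and then, are a little off and sometimes report something else, mostly with a low value. They report only what shows in the picture. A call takes as long as a camera call. They do not tell look-alikes from the thing itself.
- recognise(label, camera): "rect" ([centre column, centre row, width, height] in pixels, round what is visible of it).
Readings, each from a call of its own:
- robot.current_time_s(): time.
- robot.current_joint_positions(): joint angles.
- robot.current_dq(): joint speeds.
- robot.current_joint_torque(): joint torques, N m.
- robot.current_tool_pos(): TCP position.
- robot.current_eef_rot(): TCP orientation.
- robot.current_contact_force(): force on the tool from outside, world axes, zero at the start.
- robot.current_torque(): the same for the moment, N m.
- robot.current_finger_gap(): opening from 0.0 (shut) to 1.0 (fully open).
- robot.current_gripper_force(): force on a finger pad.
Only numpy, scipy, OpenCV 4.12 (cv2) and the standard library are available. Lean on these libraries where they do the work, as an engineer would, in place of code of your own. Each camera call takes 0.05 s, during which the arm holds its last target. There are 200 camera calls.

## Working session

There is one attempt and no reset: what is moved stays moved. The work goes in short steps, each a Python script; the robot and the scene stay as the last script left them, time stands still between calls to the robot, and variables do not carry over. Pictures are saved under pics/ and viewed, at most 10 in all, crops included, and the job is handed in when it is done.

```bash
mkdir -p pics; ls; python3 - <<'E'
from station import robot, fingers, vision, workorder, recognise
import cv2,numpy as np
for n in("top","scene"):
    f=vision.grab_frame(n); cv2.imwrite(f"pics/{n}0.png",cv2.cvtColor(f,cv2.COLOR_RGB2BGR))
    c=vision.calibration(n); print(n,np.round(c["mtx"],1).tolist(),c["k1"],np.round(c["extrinsics"],4).tolist())
    for l in("wood_block","gauge","end_stop","nail_box","jar_screws","tape_masking","tape_measure"):
        print(l,[(np.round(d["rect"]).tolist(),round(d["p"],2)) for d in recognise(l,n)[:3]])
print(robot.current_eef_rot(),robot.current_time_s())
E
```

```text
pics
top [[390.5, 0.0, 281.3], [0.0, 390.5, 217.3], [0.0, 0.0, 1.0]] -0.05373789005380085 [[-0.01, -0.9998, 0.015, -0.2177], [0.9976, -0.009, 0.0686, -0.5303], [-0.0684, 0.0157, 0.9975, -1.1399], [0.0, 0.0, 0.0, 1.0]]
wood_block [([422.0, 282.0, 57.0, 24.0], 0.91), ([344.0, 276.0, 51.0, 49.0], 0.8), ([295.0, 225.0, 54.0, 33.0], 0.79)]
gauge [([230.0, 223.0, 23.0, 51.0], 0.76)]
end_stop [([229.0, 220.0, 19.0, 47.0], 0.94)]
nail_box [([196.0, 268.0, 28.0, 25.0], 0.98)]
jar_screws []
tape_masking [([226.0, 153.0, 27.0, 32.0], 0.69)]
tape_measure []
scene [[407.6, 0.0, 283.7], [0.0, 407.6, 208.7], [0.0, 0.0, 1.0]] -0.07160776592400013 [[0.9077, -0.4194, 0.0124, -0.5552], [0.3023, 0.6742, 0.6739, -0.0489], [-0.291, -0.6079, 0.7388, -1.3712], [0.0, 0.0, 0.0, 1.0]]
wood_block [([231.0, 234.0, 34.0, 28.0], 0.95), ([289.0, 224.0, 50.0, 40.0], 0.84), ([291.0, 347.0, 44.0, 60.0], 0.66)]
gauge [([261.0, 174.0, 55.0, 58.0], 0.63)]
end_stop [([258.0, 171.0, 56.0, 57.0], 0.72)]
nail_box [([221.0, 178.0, 21.0, 31.0], 0.6)]
jar_screws [([293.0, 146.0, 18.0, 25.0], 0.84)]
tape_masking [([318.0, 172.0, 18.0, 19.0], 0.83)]
tape_measure []
[1.79997683e+02 7.65746767e-04 1.96446629e+01] 0.8
```

View pics/top0.png

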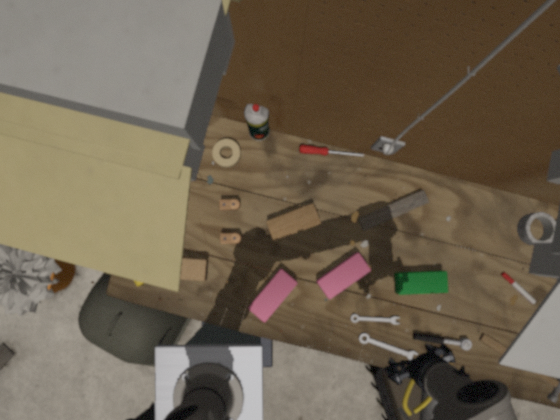

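View pics/scene0.png

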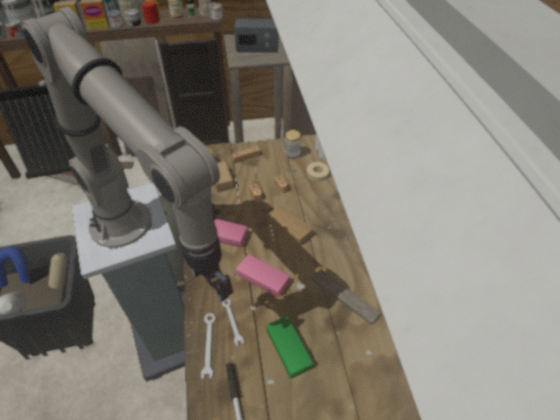

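Brown block at top (294,220), and scene (292,223). The look-alikes are pink at top (273,295) and (344,275), and green at (422,282); a dark plank at (395,210) is also rejected. The cheeks are at top (230,204) and (230,238). In the top view the stop is hidden under the yellow panel; in the scene view it is near (246,152). Next is a close crop of each.

```bash
cat > h.py <<'E'
import numpy as np,cv2
from station import robot, fingers, vision, workorder, recognise
def ray(n,uv):
    c=vision.calibration(n);K=c["mtx"];E=np.array(c["extrinsics"])
    p=(np.atleast_2d(uv).astype(float)-[K[0][2],K[1][2]])/[K[0][0],K[1][1]]
    q=p.copy()
    for _ in range(20): q=p/(1+c["k1"]*(q**2).sum(1,keepdims=True))
    d=np.c_[q[:,0],-q[:,1],-np.ones(len(q))]@E[:3,:3]
    return -E[:3,:3].T@E[:3,3],d
def world(n,uv,z):
    o,d=ray(n,uv); return (o+d*((z-o[2])/d[:,2:]))[:,:3]
def pix(n,P):
    c=vision.calibration(n);K=np.array(c["mtx"]);E=np.array(c["extrinsics"])
    X=np.atleast_2d(P)@E[:3,:3].T+E[:3,3]; q=np.c_[X[:,0],-X[:,1]]/-X[:,2:]
    q=q*(1+c["k1"]*(q**2).sum(1,keepdims=True)); return q*[K[0,0],K[1,1]]+[K[0,2],K[1,2]]
E
python3 - <<'E'
from h import *
for n in("top","scene"): print(n,ray(n,[[280,210]])[0])
t=cv2.imread("pics/top0.png");s=cv2.imread("pics/scene0.png")
a=cv2.resize(t[185:255,170:330],None,fx=5,fy=5,interpolation=cv2.INTER_CUBIC)
b=cv2.resize(s[130:246,200:360],None,fx=2,fy=2,interpolation=cv2.INTER_CUBIC)
im=np.zeros((590,800,3),np.uint8);im[:350]=a;im[355:587,:320]=b
im=np.clip(im*1.6,0,255).astype(np.uint8);cv2.imwrite("pics/crop.png",im)
print(world("top",[[294,220]],.038),world("top",[[230,204],[230,238]],.034),world("scene",[[292,216]],.038),world("scene",[[257,186],[281,180]],.034),world("scene",[[246,152]],.03))
print("roof edges at z .3,.6",[world("top",[[190,170],[180,290],[230,50]],z).round(2).tolist() for z in(.3,.6)])
o=np.array(recognise("gauge","scene")[0]["rect"]);
for x in t[220,285:300:5],t[204,225:235:3],t[208,245:265:10],t[185:190,245]: print(x.tolist())
E
```

```text
top [ 0.448871   -0.20463131  1.176685  ]
scene [ 0.1198026  -1.03343041  1.05282466]
[[ 0.51871885 -0.2594505   0.038     ]] [[ 0.56775649 -0.07213711  0.034     ]
 [ 0.46799403 -0.07202198  0.034     ]] [[ 0.53084547 -0.23948269  0.038     ]] [[ 0.48013821 -0.05689134  0.034     ]
 [ 0.57105167 -0.06364111  0.034     ]] [[0.51397631 0.13933579 0.03      ]]
roof edges at z .3,.6 [[[0.62, -0.01, 0.3], [0.35, 0.01, 0.3], [0.9, -0.1, 0.3]], [[0.56, -0.08, 0.6], [0.38, -0.06, 0.6], [0.75, -0.14, 0.6]]]
[[78, 106, 130], [78, 106, 130], [79, 106, 132]]
[[86, 106, 129], [86, 117, 148], [90, 115, 145], [87, 105, 128]]
[[82, 109, 126], [76, 99, 115]]
[[69, 93, 110], [65, 91, 110], [66, 90, 109], [64, 87, 106], [58, 81, 96]]
```

View pics/crop.png

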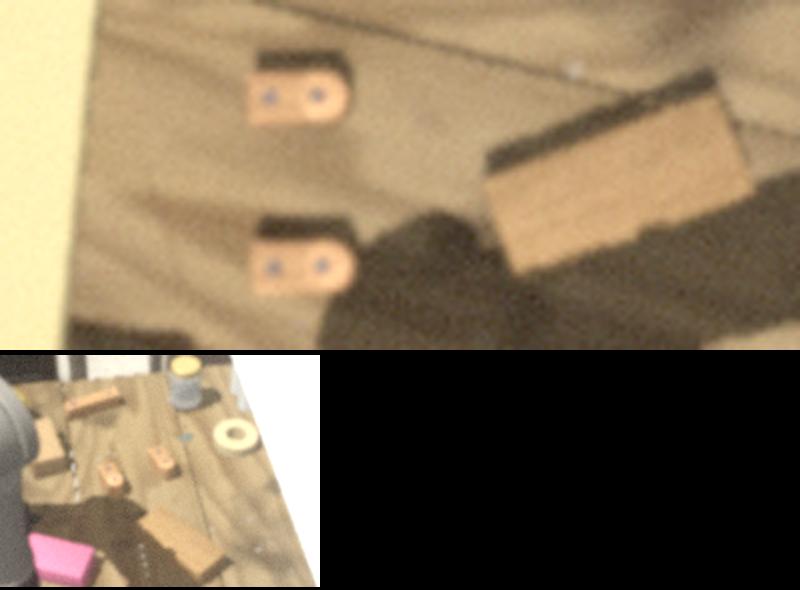

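The top crop confirms the choice: a plain brown block with top-face corners near crop (487,178), (718,85), (752,185) and (520,273). The cheek noses face it, and the scene crop shows the stop at (94,402). Before the first move I'll check poses, how high the yellow panel is, and IK.

```bash
python3 - <<'E'
from h import *
C=lambda p:np.array(p)/5+[170-.4,185-.4]
B=world("top",C([(487,178),(718,85),(752,185),(520,273)]),.038)[:,:2]
G=world("top",C([(248,72),(249,126),(252,240),(254,293),(350,96),(357,266)]),.034)[:,:2]
print("block",B.round(4).tolist(),B.mean(0).round(4)); d=(B[0]+B[3]-B[1]-B[2]);print("len",np.hypot(*d)/2,"yaw",np.degrees(np.arctan2(-d[0],d[1])))
print("cheeks",G.round(4).tolist())
S=lambda p:np.array(p)/2+[200-.25,130-.25]-[0,355/2]
# stop near top edge in scene crop (ends)
W=world("scene",S([(68,408),(121,396)]),.03);print("stop edge",W.round(4).tolist())
for uv in([190,170],[180,290],[195,178],[230,50]):
    print(uv,[(z,pix("scene",world("top",[uv],z))[0].round().tolist()) for z in(.2,.4,.6,.8,1.0)])
print(robot.tip_reach)
for p,y in(([.52,-.37,.033],92.4),([.52,-.03,.033],92.4),([.52,-.37,.033],-87.6),([.52,-.03,.033],-87.6),([.42,-.21,.033],22)):
    print(p,y,robot.inverse_kinematics(p,[180,0,y]))
for n,l in(("scene","jar_screws"),("scene","screwdriver"),("top","tape_measure"),("top","screwdriver")):
    print(l,[(world(n,[d["rect"][:2]],.03)[0].round(3).tolist(),round(d["p"],2)) for d in recognise(l,n)[:2]])
E
```

```text
block [[0.5189, -0.1805], [0.5723, -0.3165], [0.5133, -0.3356], [0.4632, -0.1993]] [ 0.5169 -0.258 ]
len 0.14562702640076736 yaw 20.828347674710187
cheeks [[0.5828, -0.0404], [0.5509, -0.041], [0.484, -0.0428], [0.4531, -0.044], [0.5681, -0.1003], [0.4683, -0.1041]]
stop edge [[0.4617, 0.1349, 0.03], [0.5687, 0.1265, 0.03]]
[190, 170] [(0.2, [290.0, 127.0]), (0.4, [286.0, 84.0]), (0.6, [281.0, 27.0]), (0.8, [274.0, -52.0]), (1.0, [264.0, -163.0])]
[180, 290] [(0.2, [205.0, 145.0]), (0.4, [209.0, 98.0]), (0.6, [214.0, 37.0]), (0.8, [222.0, -47.0]), (1.0, [234.0, -163.0])]
[195, 178] [(0.2, [286.0, 130.0]), (0.4, [283.0, 87.0]), (0.6, [278.0, 29.0]), (0.8, [272.0, -51.0]), (1.0, [263.0, -163.0])]
[230, 50] [(0.2, [382.0, 121.0]), (0.4, [370.0, 80.0]), (0.6, [355.0, 24.0]), (0.8, [332.0, -53.0]), (1.0, [298.0, -163.0])]
0.017
[0.52, -0.37, 0.033] 92.4 [ 44.79381887  39.81148995 -16.8434158   85.804918    12.88619841
  56.29188833  26.86638766]
[0.52, -0.03, 0.033] 92.4 [ 27.2698117   32.04855    -34.47333186 105.21274394  23.13114587
  49.86908505 -15.92173422]
[0.52, -0.37, 0.033] -87.6 [  27.01969277   38.7809978    10.54857081   86.64567472   -8.01591279
   55.31296218 -137.73871358]
[0.52, -0.03, 0.033] -87.6 [ -42.66566432   43.7918441    64.37470745  107.81400193  -46.32858024
   59.61664302 -135.95433692]
[0.42, -0.21, 0.033] 22 [ 37.12042711  23.76875573 -15.59928206 113.58235145   9.01108168
  43.78733422 -51.74353496]
jar_screws [([0.7, 0.1, 0.03], 0.84)]
screwdriver []
tape_measure []
screwdriver [([0.728, -0.333, 0.03], 0.57)]
```

The panel edge would show in the scene view if it were below about z = 0.65 m, so it's clear of the work. Gauge is about (0.518, -0.072) with yaw 1.5°; block is about (0.517, -0.258) with yaw 21°. First I'll square the block with a side push near its front end.

```bash
python3 - <<'E'
from h import *
o=[180,0,1.5]
fingers.gripper_to(0.0)
robot.move_to([.42,-.22,.15],o)
robot.line_to([.42,-.22,.030],velocity=.12)
robot.line_to([.445,-.22,.030],velocity=.08)
print(robot.line_to([.481,-.217,.030],velocity=.04,f_stop=15),robot.current_tool_pos())
robot.line_to([.44,-.22,.030],velocity=.08)
robot.line_to([.42,-.22,.15],velocity=.15)
robot.move_to([.40,-.48,.18],[180,0,45])
print(robot.current_time_s())
f=cv2.cvtColor(vision.grab_frame("top"),cv2.COLOR_RGB2BGR);cv2.imwrite("pics/top1.png",f)
cv2.imwrite("pics/c1.png",np.clip(cv2.resize(f[175:275,170:330],None,fx=5,fy=5,interpolation=cv2.INTER_CUBIC)*1.6,0,255).astype(np.uint8))
E
```

```text
False [ 0.48101781 -0.21720479  0.03006047]
8.625
```

View pics/c1.png

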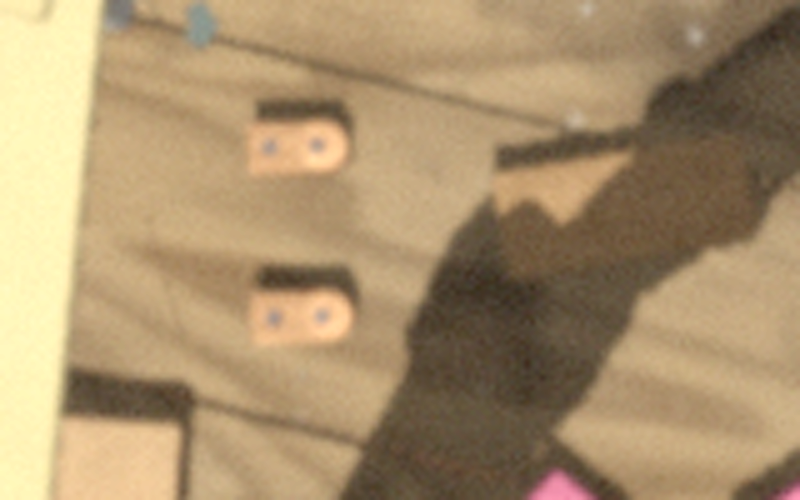

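The block's top-face corners are at crop (495,174), (745,133), (512,280) and (752,240), so it's still about 9° askew and slightly to +x. I'll finish squaring by pushing the rear end from the +x side.

```bash
python3 - <<'E'
from h import *
o=[180,0,1.5]
robot.move_to([.605,-.305,.15],o)
robot.line_to([.605,-.305,.030],velocity=.12)
print(robot.line_to([.568,-.305,.030],velocity=.05,f_stop=15),robot.current_tool_pos())
robot.line_to([.60,-.305,.030],velocity=.08)
robot.line_to([.60,-.305,.15],velocity=.15)
robot.move_to([.25,-.50,.25],[180,0,20])
fingers.gripper_to(0.29)
print(robot.current_time_s())
f=cv2.cvtColor(vision.grab_frame("top"),cv2.COLOR_RGB2BGR);cv2.imwrite("pics/top2.png",f)
cv2.imwrite("pics/c2.png",np.clip(cv2.resize(f[175:275,170:330],None,fx=5,fy=5,interpolation=cv2.INTER_CUBIC)*1.6,0,255).astype(np.uint8))
E
```

```text
False [ 0.56810108 -0.30471842  0.02996003]
15.15
```

View pics/c2.png

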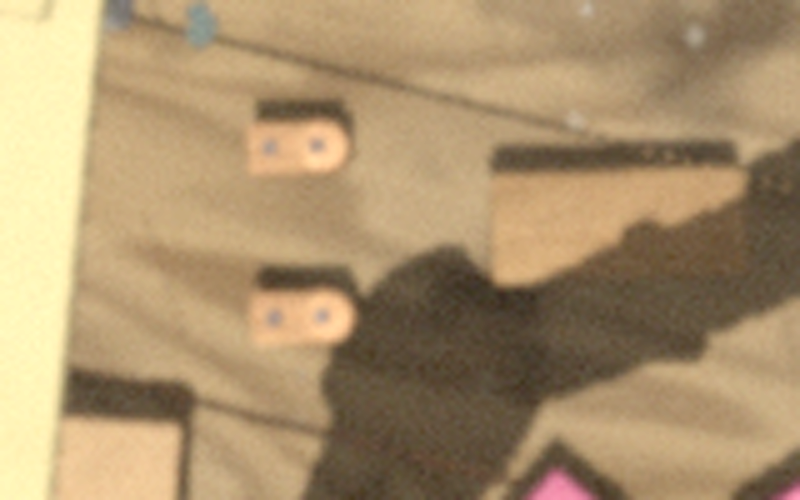

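The block is now square and on line: its top face spans crop cols 491–745, with mid-rows 228 at the front and 220 at the rear, and the gauge line extrapolates to 228 and 221. Next I'll push from behind with two part-open fingertips.

```bash
cat >> h.py <<'E'
G=np.array([.518,-.072]);YAW=1.6
def gp(x,y,z):
    a=np.radians(YAW);return [G[0]+x*np.cos(a)-y*np.sin(a),G[1]+x*np.sin(a)+y*np.cos(a),z]
O=[180,0,90+YAW]
E
python3 - <<'E'
from h import *
robot.move_to(gp(0,-.315,.15),O)
robot.line_to(gp(0,-.315,.031),velocity=.12)
print(robot.line_to(gp(0,-.20,.031),velocity=.05,f_stop=10),robot.current_tool_pos(),robot.current_contact_force())
print(robot.line_to(gp(0,-.088,.031),velocity=.04,f_stop=10),robot.current_tool_pos(),robot.current_contact_force())
print(robot.current_time_s(),robot.current_finger_gap())
f=cv2.cvtColor(vision.grab_frame("top"),cv2.COLOR_RGB2BGR);cv2.imwrite("pics/top3.png",f)
s=cv2.cvtColor(vision.grab_frame("scene"),cv2.COLOR_RGB2BGR);cv2.imwrite("pics/s3.png",s)
a=cv2.resize(f[165:275,170:330],(400,275));b=cv2.resize(s[120:230,200:360],(400,275))
cv2.imwrite("pics/c3.png",np.clip(np.hstack([a,b])*1.6,0,255).astype(np.uint8))
E
```

```text
False [ 0.52362261 -0.27214621  0.03107229] [ 0.24023959 -1.01434042  1.18227343]
False [ 0.52046816 -0.16006962  0.03100955] [ 1.7357413  -1.15023555  0.40464689]
22.9417 0.2896587686396554
```

View pics/c3.png

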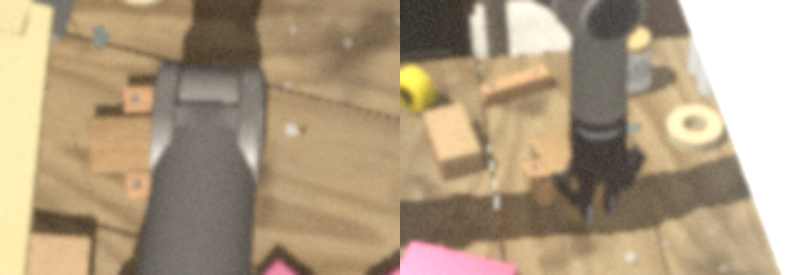

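The block's front protrudes past both cheeks (crop col 90, against cheek ends at about 123), and the force is low. I'll carry on to the stop.

```bash
python3 - <<'E'
from h import *
print(robot.line_to(gp(0,.02,.031),velocity=.05,f_stop=10),robot.current_tool_pos(),robot.current_contact_force())
r=robot.line_to(gp(0,.06,.031),velocity=.02,f_stop=8)
p=robot.current_tool_pos();print(r,p,robot.current_contact_force())
robot.pause(.2)
robot.line_to(np.array(gp(0,-.03,.031)),velocity=.08)
robot.line_to(gp(0,-.03,.20),velocity=.15)
robot.move_to([.25,-.50,.25],[180,0,20])
print(robot.current_time_s())
f=cv2.cvtColor(vision.grab_frame("top"),cv2.COLOR_RGB2BGR);cv2.imwrite("pics/top4.png",f)
s=cv2.cvtColor(vision.grab_frame("scene"),cv2.COLOR_RGB2BGR);cv2.imwrite("pics/s4.png",s)
a=cv2.resize(f[165:275,170:330],(400,275));b=cv2.resize(s[120:230,200:360],(400,275))
cv2.imwrite("pics/c4.png",np.clip(np.hstack([a,b])*1.6,0,255).astype(np.uint8))
E
```

```text
False [ 0.51734868 -0.05216192  0.03093885] [-0.28414153 -1.27546016  0.75399834]
True [ 0.51606323 -0.03016335  0.03059723] [-0.71602564 -0.22300748 -0.14931131]
30.8583
```

View pics/c4.png

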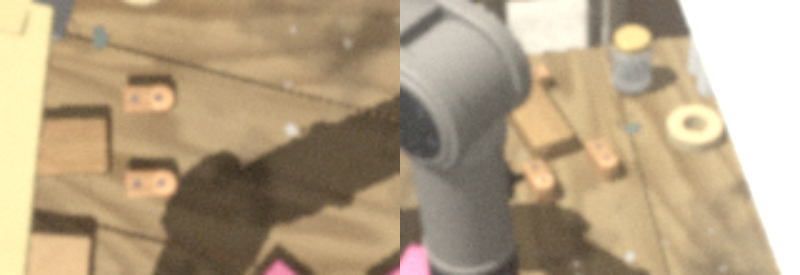

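It stopped on force where expected, 0.042 against a nominal 0.039. The arm hides the stop in the scene view, so I'll move it aside and check contact and squareness.

```bash
python3 - <<'E'
from h import *
robot.move_to([.58,-.42,.25],[180,0,60])
f=cv2.cvtColor(vision.grab_frame("top"),cv2.COLOR_RGB2BGR);cv2.imwrite("pics/top5.png",f)
s=cv2.cvtColor(vision.grab_frame("scene"),cv2.COLOR_RGB2BGR);cv2.imwrite("pics/s5.png",s)
a=cv2.resize(f[195:255,170:250],(400,300),interpolation=cv2.INTER_CUBIC);b=cv2.resize(s[130:205,215:315],(400,300),interpolation=cv2.INTER_CUBIC)
cv2.imwrite("pics/c5.png",np.clip(np.hstack([a,b])*1.6,0,255).astype(np.uint8)); print(robot.current_time_s())
# predicted corners of block & stop in the crops
for y in(.05,.2):
  P=[gp(x,y,.038 ) for x in(-.032,.032)]
  print(y,((pix("top",P)-[170,195])*5).round().tolist(),((pix("scene",P)-[215,130])*4+[400,0]).round().tolist())
E
```

```text
32.3417
0.05 [[215.0, 187.0], [212.0, 78.0]] [[558.0, 195.0], [622.0, 174.0]]
0.2 [[-42.0, 196.0], [-44.0, 87.0]] [[496.0, 98.0], [557.0, 80.0]]
```

View pics/c5.png

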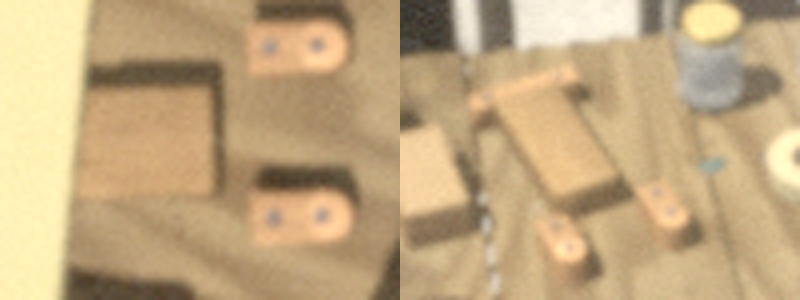

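The block lies flush and square on the stop: its rear edge is at crop col 213, as predicted, and no gap shows at (540,85). The fingers are clear, so I'm handing in.

```bash
python3 -c "
from station import workorder
print(workorder.close_job())"
```

```text
the job is handed in; nothing more can be done
None
```

The block was pushed through the gauge and, in the last pictures, sits square against the end stop with the fingers clear. The job is handed in at about 32 s, but the hand-in call returned no verdict.

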